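# Refit the missing foot of a cabinet plinth and hold it pressed on its dowels

### The arm

A 6-joint arm with a two-finger parallel gripper is mounted at the origin on the work surface. World frame = base frame: x ahead of the robot, y to its left, z up, the work surface at z = 0. Lengths are in mm, angles in degrees, forces in N, time in s.
With the tool pointing down it reaches from about 250 to 775 mm from the base axis. Payload 4 kg.
Tool frame: the origin (TCP) lies between the finger pads; the fingertips stand 17 mm ahead of it and the grasp point (between the pads) lies 2 mm behind it; z points along the fingers, y is the direction in which the jaws open and shut (so a half turn about z gives the same grasp; the last joint's range is limited). The gripper opens to 94 mm and grips with 3 to 60 N. Pads are 16 mm wide; open, the fingers measure 119 mm over their backs; the gripper's body (75 mm by 177 mm) begins 78 mm behind the grasp point.
Start: joints at [65.598, 4.996, 78.535, -0, 96.463, -5.907], TCP at [174.482, 521.608, 222.506] pointing down, gripper open.
Joint ranges: [-177.83, 177.83], [-43.37, 116.18], [15.69, 146.23], [-61.86, 241.86], [9.47, 152.12], [-147.06, 147.06]. Speed limits (degrees/s): [159.86, 159.86, 180, 180, 180, 180].

### API

Orientations are given as [roll, pitch, yaw] about the fixed x, y, z axes, in that order (R = Rz(yaw) Ry(pitch) Rx(roll)).
In Python, from station import ctrl gives the robot as it stands.
- The arm moves only by the tool arm_command, never from a script. Its argument "steps" is a list that holds one entry, the list of rows, each a list of 4 numbers: the shift along the tool's x, y, z in m, then the turn about the tool's z in degrees. A call has 1 to 10 rows; each row is the pose to reach, as a shift and turn from the pose measured when the call began, along the tool's axes at that moment; what a row does not reach only later rows make up. A row lasts 1/8 s, in which the tool goes at most 62.5 mm and 10.7 degrees, less where a joint would pass 70% of its speed; a pose out of reach is approached as far as the arm can. A call with a gripper value outside its range is refused whole. "gripper" is the closure, from 0 (fully open) to 1 (shut), set as the call begins (left out, the last holds). The fingers move at their own pace and stop on an object; "force" is the grip in N (left out, the last holds). Time passes only in rows, so rows that repeat a pose let the fingers close. It gives the time, the measured TCP pose, the force and the opening at its end, in the units of the state.
- ctrl.get_obs(): the state, without advancing time (a new reading comes with each control period).
- ctrl.grab_frame(name): name is "side" or "top"; returns a dict with "frame" (400x640x3 uint8, red, green, blue), "intrinsics" (3x3 intrinsics, pixels), "k1" (the pictures are not rectified: a ray, as slopes to the right and down, at radius r is drawn at 1 + k1 r^2 times it, then the intrinsics apply), "R" (3x3) and "t" (3): a world point X has camera coordinates R X + t. Camera axes: x right, y down, z forward; pixel columns grow to the right and rows downward; lengths in mm; the calibration is good to about 2 mm. A picture is of the moment at which its call begins. There is no depth.
- ctrl.job_done(): hands the job in, once; it reports no verdict.
Trained networks look in a picture, given as the dict that the camera call returned (one of the last four; its "shot" number tells which), for a name from the list of things; names that differ only in an ending like _2 or _b are one class to them, and where a whole thing is asked for, a point or a joint stands for the part that bears it (a point fixed in the world has none). Each returns a list of dicts, best first, with "conf" (0 to 1); they miss things now and then, are a little off and sometimes report something else, mostly with a low value. They report only what shows in the picture. A call takes as long as a camera call. They do not tell look-alikes from the thing itself.
- ctrl.trace(picture, thing): "mask" (400x640 bool, what is visible of it) and "box" ([left, top, width, height] in pixels, round what is visible of it).
- ctrl.place_of(picture, thing): "position" ([column, row] in pixels: a listed point, or the origin of a listed thing).
The state is a dict: "t": time; "joints": joint angles; "joint_velocities": joint speeds; "joint_torque": joint torques, N m; "ee_pos": TCP position; "eef_rot": TCP orientation; "force": force on the tool from outside, world axes, zero at the start; "wrist_torque": the same for the moment, N m; "opening": finger opening in mm.
Only numpy, scipy, OpenCV 4.12 (cv2) and the standard library are available. Lean on these libraries where they do the work, as an engineer would, in place of code of your own. Each camera call takes 0.05 s, during which the arm holds its last target.

### The job

The plinth of an old cabinet is clamped upside down on the bench and one of its four feet is missing. Pick the loose foot of the same height as the three feet still on it, slide it down over the two dowels at the bare corner until it sits flush on the frame, and press it down firmly, with about 15 newtons; finish while still gripping it and holding it pressed like that. Leave the other two loose feet, the tin and the brush where they are.

Things in the scene. Friction and masses are not known exactly. Their poses are not given: they have to be found in the camera images.
- plinth: upside-down cabinet plinth, held immovable by two iron holdfasts (131 mm high) outside its +x and +y rails: mint frame 300 (x) by 360 mm (y), 60 mm high, with mint feet 40 x 64 x 80 mm tall on three corners. The -x -y corner is bare. Origin: on the bench straight below the middle of that bare corner's seat, z up; the frame spans x -26 to 274, y -38 to 322 mm
- seat (a point): middle of the bare corner's seat on the frame's flat upper face, 60 mm above the bench, axes as the plinth's. Two pale upright dowels, 10 mm thick with tapered tips, stand 20 mm out of it on its y axis, 17 mm either side. A fitted foot's underside centre is here, its long side (y) along this y; half-turned is the same
- foot_60: loose block foot of bare pale wood standing on the bench: 40 (its x) by 64 (its y) by 60 mm tall, about 105 g; straight-sided but for the top 15 mm (slight taper, dark felt pad). Origin: centre of its underside, z up. Underside: two holes 11 mm wide, 25 mm deep, chamfered, on its y axis 17 mm either side of the centre. Too short
- foot_80: loose block foot of bare pale wood standing on the bench: 40 (its x) by 64 (its y) by 80 mm tall, about 140 g; straight-sided but for the top 15 mm (slight taper, dark felt pad). Origin: centre of its underside, z up. Underside: two holes 11 mm wide, 25 mm deep, chamfered, on its y axis 17 mm either side of the centre. The same height as the fitted feet
- foot_100: loose block foot of bare pale wood standing on the bench: 40 (its x) by 64 (its y) by 100 mm tall, about 175 g; straight-sided but for the top 15 mm (slight taper, dark felt pad). Origin: centre of its underside, z up. Underside: two holes 11 mm wide, 25 mm deep, chamfered, on its y axis 17 mm either side of the centre. Too tall
- wax_tin: round aluminium tin with dark red lid, 75 mm across, 38 mm high, a bystander; origin at the centre of its underside
- brush: flat paintbrush with wooden handle lying on the bench, 200 mm long, 42 mm wide, 20 mm high, a bystander; origin on the bench under its middle, bristles towards its +x
Things that resemble listed ones, but are neither listed nor needed, are in the scene too. What is shaped like the foot_80 but purple is not meant.

How it is judged (in metres and radians):
On the way:
1. the 80 mm foot is lifted clear of the bench, above the height of the frame, in the fingers (height (world z) of foot_80 above 0.07 m and contact force between the fingers and foot_80 above 1 N), for 0.2 s.
At the end, for the whole second after the job is handed in: The 80 mm foot is on both dowels: underside within 2 mm of the frame, 3 mm of the seat's middle, 0.08 rad square, still; fingers hold it (over 5 N) and press it on the frame with 8 to 40 N through the last second; other feet, tin, brush moved under 30 mm (horizontal distance between foot_80 and seat below 0.003 m and z of foot_80 in the frame of seat between -0.003 and 0.002 m and angle between the y axis of foot_80 and the y axis of seat, either way round below 0.08 rad and angle between foot_80's own z axis and vertical below 0.04 rad and contact force between foot_80 and plinth between 8 and 40 N and contact force between the fingers and foot_80 above 5 N and linear speed of foot_80 below 0.02 m/s and distance of each of foot_60, foot_100, wax_tin, brush from where it was at the start of the episode below 0.03 m); the arm keeps its last pose, push and grip.
It fails at once if the 60 mm foot is moved more than 30 mm (distance of foot_60 from where it was at the start of the episode above 0.03 m).
It fails at once if the 100 mm foot is moved more than 30 mm (distance of foot_100 from where it was at the start of the episode above 0.03 m).
It fails at once if the wax tin is moved more than 30 mm (distance of wax_tin from where it was at the start of the episode above 0.03 m).
It fails at once if the brush is moved more than 30 mm (distance of brush from where it was at the start of the episode above 0.03 m).
It also fails if it takes over 45 s, if anything falls off the work surface, if the arm or the gripper's body presses on something with over 40 N, if the wrist force passes 120 N, or if a joint passes its speed limit or range.

## Working session

There is one attempt and no reset: what is moved stays moved. The work goes in short steps, Python scripts to look and compute and a tool call to move; the robot and the scene stay as the last step left them, time stands still between calls to the robot, and variables do not carry over. Pictures are saved under pics/ and viewed, and the job is handed in when it is done.

Besides the shell and the picture viewer there is one more tool, called after ">>>" by a JSON object that holds its "op" and its "data", one argument or row to a line. arm_command: Moves the arm, as the interface text tells. Its arguments: {"type":"object","properties":{"steps":{"type":"array","items":{"type":"array","items":{"type":"array","items":{"type":"number"}}}},"gripper":{"type":"number"},"force":{"type":"number"}},"required":["steps"]}

```bash
mkdir -p pics; ls; cat > h.py <<'E'
import numpy as np, cv2, pickle
from station import ctrl
def grab(n,fn):
    p=ctrl.grab_frame(n); cv2.imwrite('pics/'+fn,p['frame'][:,:,::-1]); pickle.dump({k:p[k] for k in p},open('pics/'+fn+'.pkl','wb')); return p
def proj(p,X):
    X=np.atleast_2d(X).astype(float); c=X@np.array(p['R']).T+np.array(p['t']); s=c[:,:2]/c[:,2:]
    r2=(s**2).sum(1,keepdims=True); s=s*(1+p['k1']*r2); K=np.array(p['intrinsics'])
    return s*[K[0,0],K[1,1]]+[K[0,2],K[1,2]]
def ray(p,uv):
    K=np.array(p['intrinsics']); d=(np.array(uv,float)-[K[0,2],K[1,2]])/[K[0,0],K[1,1]]; s=d.copy()
    for _ in range(20): s=d/(1+p['k1']*(s**2).sum())
    R=np.array(p['R']); return -R.T@np.array(p['t']), R.T@np.array([s[0],s[1],1])
def onz(p,uv,z):
    o,d=ray(p,uv); return o+d*(z-o[2])/d[2]
E
python3 - <<'E'
from h import *
for n in('top','side'):
    p=grab(n,n+'0.png'); print(n,p['intrinsics'],p['k1'],-np.array(p['R']).T@p['t'],p['R'])
    for th in('foot_60','foot_80','foot_100','plinth','wax_tin','brush','seat'):
        try: print(th,[(np.round(q['position']).tolist(),round(q['conf'],2)) for q in ctrl.place_of(p,th)])
        except Exception as e: print(th,e)
        try: print('   ',[(q['box'],round(q['conf'],2)) for q in ctrl.trace(p,th)])
        except Exception as e: print(th,e)
print(ctrl.get_obs())
E
```

```text
pics
top [[376.20142795   0.         320.25676008]
 [  0.         376.20142795 196.82417979]
 [  0.           0.           1.        ]] -0.0061718847428611405 [ 409.26743467 -173.03705886 1026.00651485] [[-0.01120559 -0.9997219   0.02074988]
 [-0.98801364  0.00787455 -0.15416563]
 [ 0.15395936 -0.02222868 -0.98782711]]
foot_60 [([372.0, 236.0], 0.95), ([311.0, 216.0], 0.84), ([368.0, 185.0], 0.79), ([414.0, 232.0], 0.66)]
    [([352.4, 169.3, 32.1, 21.8], 0.96), ([360.8, 222.7, 29.7, 26.6], 0.9), ([399.8, 218.3, 36.3, 25.0], 0.85), ([298.6, 202.7, 24.5, 22.8], 0.74)]
foot_80 [([372.0, 236.0], 0.95), ([311.0, 216.0], 0.84), ([368.0, 185.0], 0.79), ([414.0, 232.0], 0.66)]
    [([352.4, 169.3, 32.1, 21.8], 0.96), ([360.8, 222.7, 29.7, 26.6], 0.9), ([399.8, 218.3, 36.3, 25.0], 0.85), ([298.6, 202.7, 24.5, 22.8], 0.74)]
foot_100 [([372.0, 236.0], 0.95), ([311.0, 216.0], 0.84), ([368.0, 185.0], 0.79), ([414.0, 232.0], 0.66)]
    [([352.4, 169.3, 32.1, 21.8], 0.96), ([360.8, 222.7, 29.7, 26.6], 0.9), ([399.8, 218.3, 36.3, 25.0], 0.85), ([298.6, 202.7, 24.5, 22.8], 0.74)]
plinth [([226.0, 20
[... 1668 characters left out ...]
 ([374.7, 195.0, 28.7, 34.1], 0.28)]
{'t': 1.5, 'joints': array([ 6.55971250e+01,  4.99638213e+00,  7.85358284e+01,  1.84040569e-04,
        9.64617453e+01, -5.90583094e+00]), 'joint_velocities': array([-0.02759794,  0.06626818, -0.00548326,  0.00516949,  0.04621622,
       -0.07409129]), 'joint_torque': array([-5.37261330e-04, -3.40034473e+01, -3.02592516e+01,  7.17011536e-02,
        2.37813033e-02, -1.28609511e-05]), 'ee_pos': array([174.49082493, 521.61037254, 222.49959887]), 'eef_rot': array([1.79993969e+02, 4.40008782e-04, 1.61502977e+02]), 'force': array([0.45003631, 0.00144166, 0.53548407]), 'wrist_torque': array([ 0.03260703, -0.0339548 , -0.01549099]), 'opening': 94.09551864594279}
```

```bash
python3 - <<'E'
import cv2
a=cv2.imread('pics/top0.png');cv2.imwrite('pics/t_all.png',a)
cv2.imwrite('pics/t_crop.png',cv2.resize(a[100:300,60:500],None,fx=1.8,fy=1.8,interpolation=2))
b=cv2.imread('pics/side0.png')
cv2.imwrite('pics/s_crop.png',cv2.resize(b[40:400,180:460],None,fx=1.66,fy=1.66,interpolation=2))
E
```

```text
(no output)
```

View pics/t_crop.png

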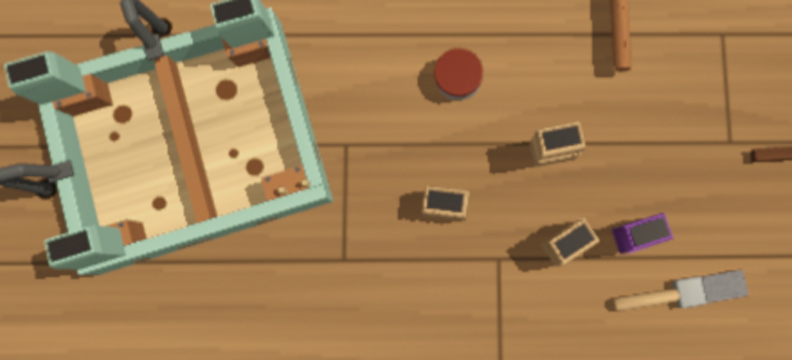

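View pics/s_crop.png

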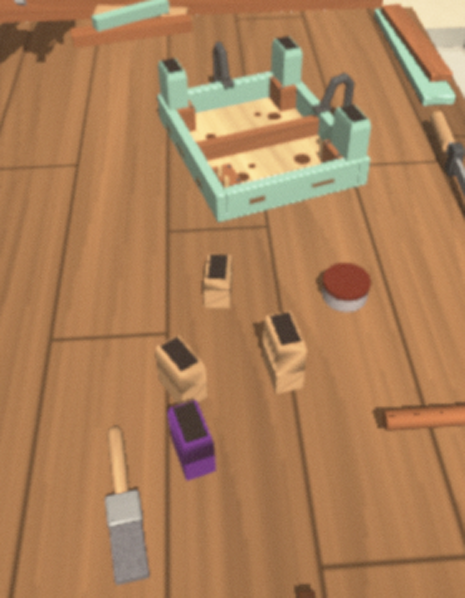

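View pics/side0.png

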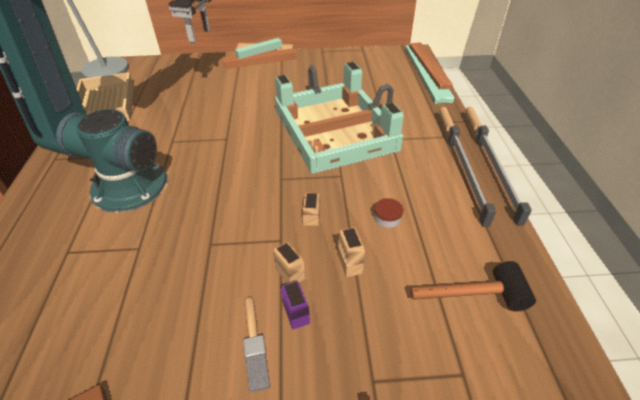

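```bash
python3 - <<'E'
import cv2
a=cv2.imread('pics/top0.png');b=cv2.imread('pics/side0.png')
cv2.imwrite('pics/t_p.png',cv2.resize(a[90:260,55:255],None,fx=4,fy=3.5,interpolation=2)[:600])
cv2.imwrite('pics/t_p.png',cv2.resize(a[95:260,55:255],None,fx=3.6,fy=3.6,interpolation=2))
cv2.imwrite('pics/s_p.png',cv2.resize(b[55:175,265:410],None,fx=5,fy=5,interpolation=2))
c=cv2.resize(a[160:255,285:445],None,fx=5,fy=5,interpolation=2);cv2.imwrite('pics/t_f.png',c)
c=cv2.resize(b[180:330,260:380],None,fx=4,fy=4,interpolation=2);cv2.imwrite('pics/s_f.png',c)
E
```

```text
(no output)
```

View pics/t_p.png

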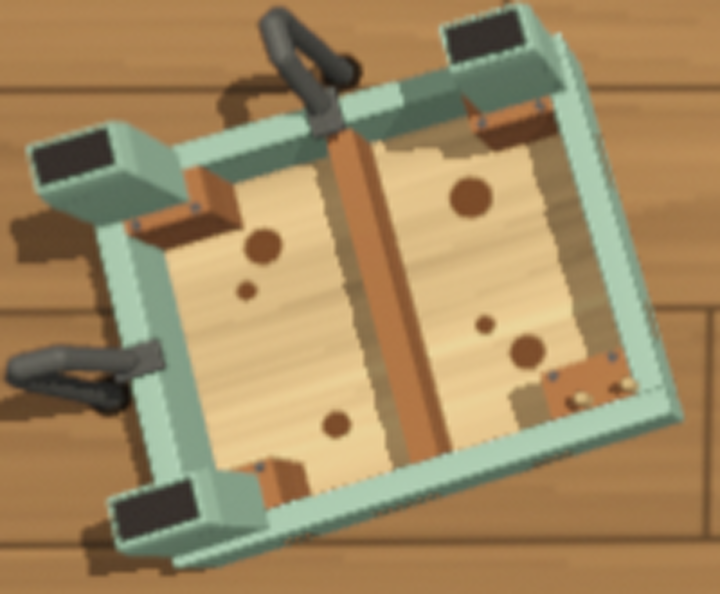

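View pics/s_p.png

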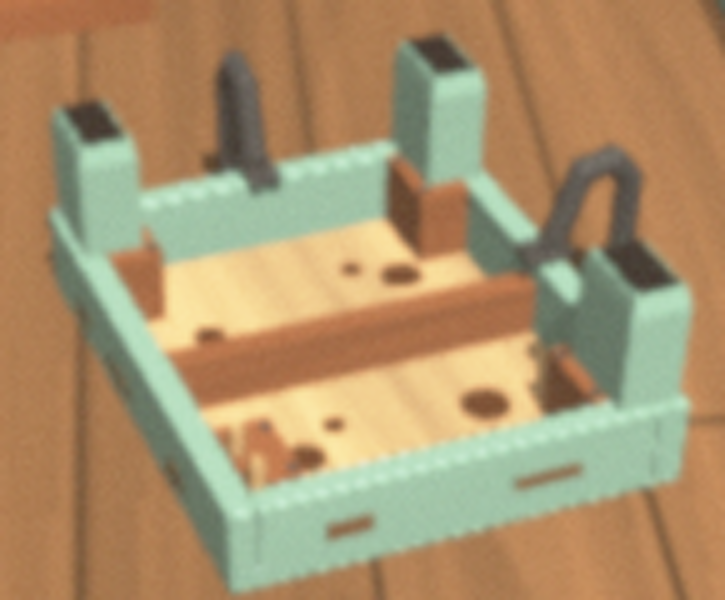

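View pics/t_f.png

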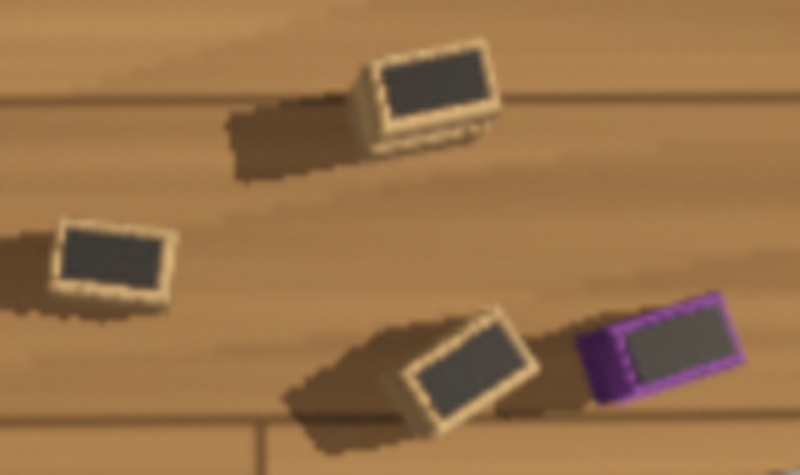

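View pics/s_f.png

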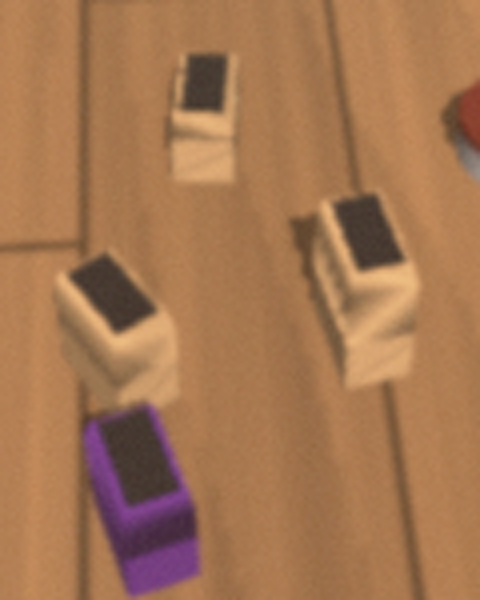

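```bash
cat > fit.py <<'E'
from h import *
from scipy.optimize import least_squares
from scipy.ndimage import map_coordinates, gaussian_filter
def load(fn): return pickle.load(open('pics/'+fn+'.pkl','rb'))
def T(pose,P):
    x,y,a=pose; c,s=np.cos(a),np.sin(a); P=np.atleast_2d(P).astype(float)
    return np.c_[x+c*P[:,0]-s*P[:,1], y+s*P[:,0]+c*P[:,1], P[:,2]]
# edges: list of (A,B, outward normal ref point?) ; find strongest gradient along the normal
def icp(pics,edges,pose,W=5,iters=15,verbose=True,off=None):
    ims=[gaussian_filter(p['frame'].astype(float),(0.7,0.7,0)) for p in pics]
    pose=np.array(pose,float)
    for it in range(iters):
        w=max(2.0,W*(0.8**it)); obs=[]
        for k,(p,im) in enumerate(zip(pics,ims)):
            for A,B in edges[k]:
                n=25; f=np.linspace(0.08,0.92,n)[:,None]; P=np.array(A)*(1-f)+np.array(B)*f
                uv=proj(p,T(pose,P)); d=uv[-1]-uv[0]; d/=np.linalg.norm(d); nn=np.array([-d[1],d[0]])
                s=np.arange(-w,w+.01,.2)
                pts=uv[:,None,:]+s[None,:,None]*nn
                v=np.stack([map_coordinates(im[:,:,c],[pts[...,1],pts[...,0]],order=1,mode='nearest') for c in range(3)],-1)
                g=np.abs(np.gradient(v,0.2,axis=1)).sum(-1)
                # average along edge for robustness in groups of 5
                g=g*np.exp(-(s/w)**2*0.5)
                i=g.argmax(1); ok=(i>1)&(i<len(s)-2)&(g.max(1)>15)
                for j in np.where(ok)[0]:
                    obs.append((k,P[j],uv[j]+s[i[j]]*nn,nn))
        ks=np.array([o[0] for o in obs]);Ps=np.array([o[1] for o in obs]);U=np.array([o[2] for o in obs]);N=np.array([o[3] for o in obs])
        def res(q):
            r=np.zeros(len(obs))
            for k,p in enumerate(pics):
                m=ks==k
                if m.any(): r[m]=((proj(p,T(q,Ps[m]))-U[m])*N[m]).sum(1)
            return r
        s=least_squares(res,pose,loss='soft_l1',f_scale=0.4,x_scale=[1,1,.01]); pose=s.x
    r=res(pose)
    return pose,np.array([[ (ks==k).sum(), np.median(np.abs(r[ks==k])) if (ks==k).any() else 0] for k in range(len(pics))])
def draw(p,edges,pose,fn,crop,sc):
    x,y,w,h=crop; im=cv2.resize(p['frame'][y:y+h,x:x+w,::-1],None,fx=sc,fy=sc,interpolation=2).copy()
    for A,B in edges:
        q=proj(p,T(pose,[A,B])); q=((q-[x,y]+.5)*sc-.5)
        cv2.line(im,tuple(int(v*16) for v in q[0]),tuple(int(v*16) for v in q[1]),(0,0,255),1,cv2.LINE_AA,4)
    cv2.imwrite('pics/'+fn,im)
a=(-26,-38,60);b=(274,-38,60);d=(-26,322,60)
a0=(-26,-38,0);b0=(274,-38,0);d0=(-26,322,0)
E
cat > p1.py <<'E'
from fit import *
t=load('top0.png');s=load('side0.png')
for nm,p,l in(('top',t,[(a,(240.6,205.6)),(d,(104.4,250)),(a0,(243.9,211.1))]),('side',s,[(a,(312.4,158)),(b,(402.6,135.4)),(d,(275.4,98))])):
    for P,uv in l: print(nm,P,onz(p,uv,P[2]))
A=onz(t,(240.6,205.6),60);D=onz(t,(104.4,250),60)
v=D-A; yaw=np.arctan2(-v[0],v[1]); 
c0=A[:2]-T([0,0,yaw],a)[0,:2]
init=[c0[0],c0[1],yaw];print(init)
# edges used: outer top, bottom outer
et=[(a,(-26,290,60)),(a,(200,-38,60)),(a0,(-26,300,0))]
es=[(a,(240,-38,60)),(a,d),(a0,(250,-38,0)),(a,a0),(b,b0)]
for pics,ed in(([t,s],[et,es]),([t],[et]),([s],[es])):
    q,i=icp(pics,ed,init); print(np.round(q,2),np.degrees(q[2]),i.round(2).tolist())
    if len(pics)==2: Q=q
dw=[((0,sy*17,60),(0,sy*17,80)) for sy in(-1,1)]
draw(t,et+dw,Q,'fit_tp.png',(55,95,200,165),3.6); draw(s,es+dw,Q,'fit_sp.png',(265,55,145,120),5)
E
python3 p1.py
```

```text
top (-26, -38, 60) [538.55575826  10.97903635  60.        ]
top (-26, 322, 60) [428.599747  350.5815866  60.       ]
top (-26, -38, 0) [531.34467407  13.09845946   0.        ]
side (-26, -38, 60) [534.47013077   5.5042404   60.        ]
side (274, -38, 60) [812.57040858  91.47863918  60.        ]
side (-26, 322, 60) [426.16612261 338.51954442  60.        ]
[np.float64(551.586187404185), np.float64(55.140194809552284), np.float64(0.3131267162350327)]
[5.4181e+02 5.2490e+01 3.0000e-01] 16.924226641804843 [[75.0, 0.2], [125.0, 0.4]]
[5.4355e+02 5.3440e+01 3.0000e-01] 17.219662918561554 [[75.0, 0.18]]
[5.4114e+02 4.8100e+01 3.0000e-01] 17.35584177317932 [[125.0, 0.19]]
```

View pics/fit_tp.png

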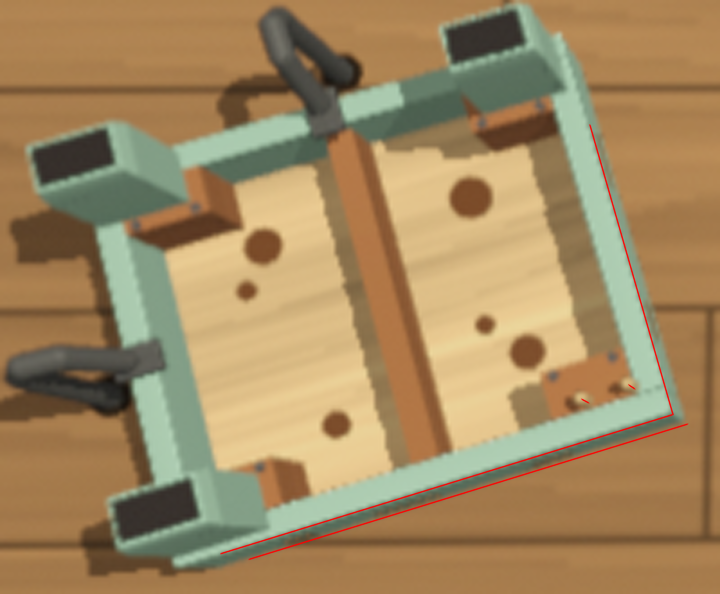

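View pics/fit_sp.png

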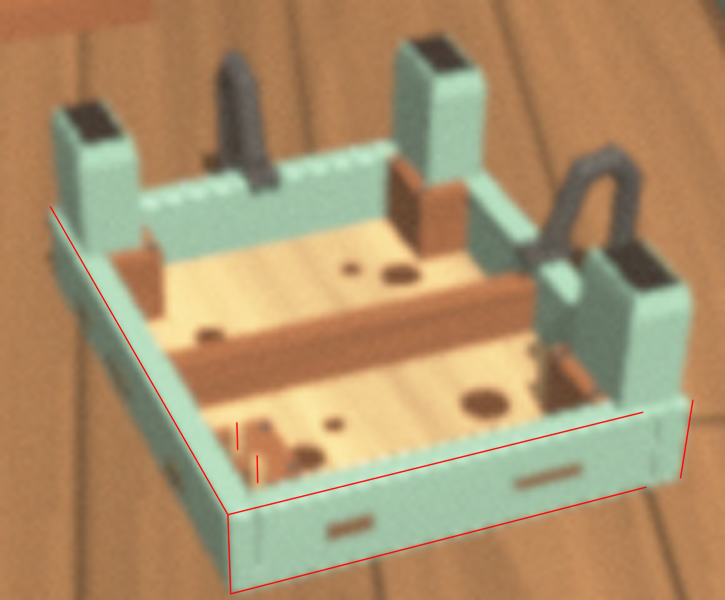

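```bash
cat > p2.py <<'E'
from fit import *
t=load('top0.png');s=load('side0.png')
def mint(p):
    f=p['frame'].astype(float); m=np.clip((f[:,:,1]-f[:,:,0])*4+60,0,255); q=dict(p); q['frame']=np.repeat(m[:,:,None],3,2); return q
tm,sm=mint(t),mint(s)
cv2.imwrite('pics/m.png',np.vstack([cv2.resize(tm['frame'][95:260,55:255].astype(np.uint8),None,fx=2.5,fy=2.5),cv2.resize(sm['frame'][55:175,265:465].astype(np.uint8),None,fx=2.5,fy=2.5)])[:900])
et=[(a0,d0),(a0,(200,-38,0))]
es=[(a0,b0),(a0,d0),(b,b0)]
init=[541,50,.298]
for pics,ed in(([tm,sm],[et,es]),([tm],[et]),([sm],[es])):
    q,i=icp(pics,ed,init,W=4); print(np.round(q,2),np.degrees(q[2]),i.round(2).tolist())
    if len(pics)==2: Q=q
    dw=[((0,sy*17,60),(0,sy*17,80)) for sy in(-1,1)]
    inner=[(a,d),(a,b),(a,a0)]
    if len(pics)==1:
        if pics[0] is tm: draw(t,et+dw+inner,q,'fit_tp2.png',(55,95,200,165),3.6)
        else: draw(s,es+dw+inner,q,'fit_sp2.png',(265,55,145,120),5)
E
python3 p2.py
```

```text
[5.430e+02 5.618e+01 2.900e-01] 16.820970418611555 [[50.0, 0.2], [74.0, 0.39]]
[5.4514e+02 5.6440e+01 3.0000e-01] 17.11152900643306 [[50.0, 0.2]]
[5.4079e+02 5.5810e+01 2.9000e-01] 16.460360207678054 [[75.0, 0.2]]
```

View pics/fit_tp2.png

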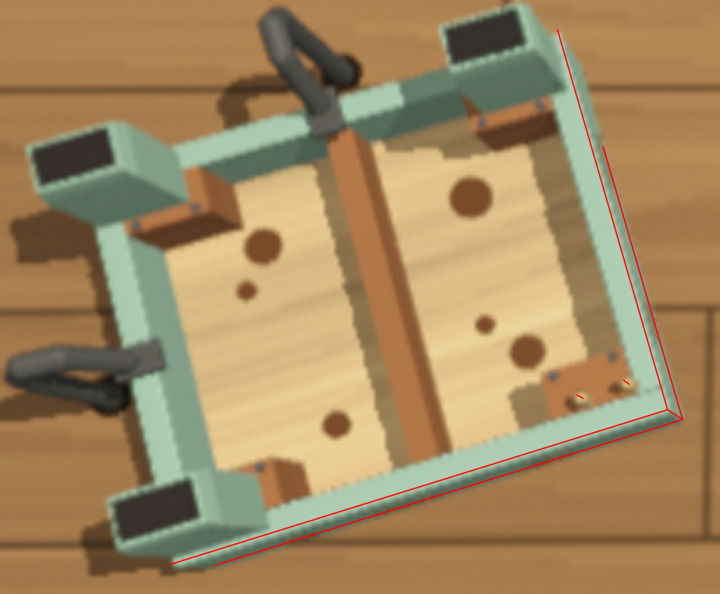

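View pics/fit_sp2.png

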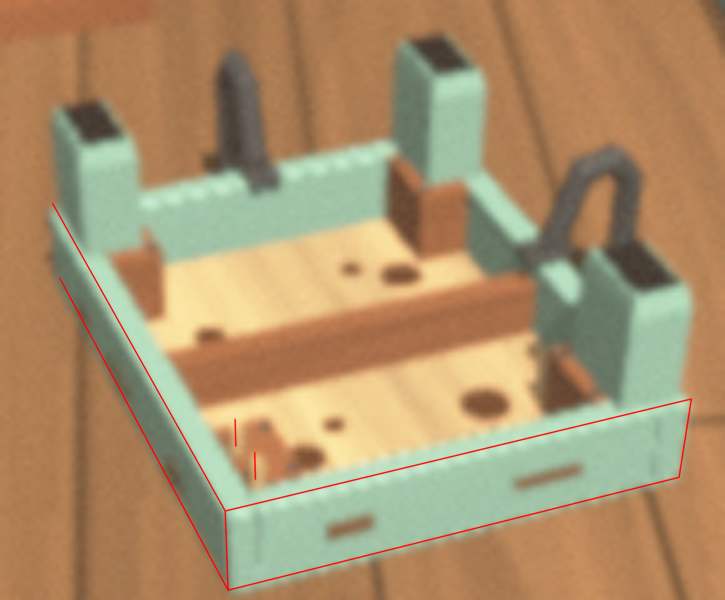

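```bash
cat > p3.py <<'E'
from fit import *
t=load('top0.png');s=load('side0.png')
ut={'A':(311,216),'B':(368,185),'C':(372,236)}; us={'A':(308,218),'B':(349,264),'C':(291,314-43)}
for k in ut: print(k,onz(t,ut[k],0).round(1),onz(s,us[k],0).round(1))
from scipy.optimize import minimize
# silhouettes: woodness masks from grabcut-free approach: trace networks
pt=ctrl.grab_frame('top'); mt=ctrl.trace(pt,'foot_80'); ps=ctrl.grab_frame('side'); ms=ctrl.trace(ps,'foot_80')
M={}
for k in ut:
    for nm,L,u in(('t',mt,ut[k]),('s',ms,us[k])):
        best=min(L,key=lambda m:np.hypot(m['box'][0]+m['box'][2]/2-u[0],m['box'][1]+m['box'][3]/2-(u[1]-(15 if nm=='s' else 0))))
        M[k+nm]=best['mask']; print(k+nm,best['box'],round(best['conf'],2))
pickle.dump((M,{x:pt[x] for x in('R','t','intrinsics','k1','frame')},{x:ps[x] for x in('R','t','intrinsics','k1','frame')}),open('feet.pkl','wb'))
E
python3 p3.py
```

```text
A [ 516.2 -170.2    0. ] [ 511.8 -170.4   -0. ]
B [ 601.4 -329.4    0. ] [ 602.6 -327.5    0. ]
C [ 460.  -335.9    0. ] [ 463.7 -337.4    0. ]
At [299.0, 203.5, 22.0, 19.3] 0.62
As [296.7, 193.8, 23.3, 30.9] 0.55
Bt [355.7, 169.4, 29.5, 23.0] 0.72
Bs [337.0, 226.0, 27.2, 53.4] 0.83
Ct [361.1, 222.7, 30.7, 27.5] 0.87
Cs [271.5, 244.5, 33.2, 36.6] 0.94
```

```bash
cat > p4.py <<'E'
from fit import *
from scipy.optimize import minimize
M,t,s=pickle.load(open('feet.pkl','rb'))
def hull(p,pose,h,ins=3):
    P=[]
    for z,i in((0,0),(h-15,0),(h,ins)):
        for sx in(-1,1):
            for sy in(-1,1): P.append((sx*(20-i),sy*(32-i),z))
    return cv2.convexHull(proj(p,T(pose,P)).astype(np.float32))[:,0]
def rend(p,pose,h,roi):
    x,y,w,hh=roi; k=6; im=np.zeros((hh*k,w*k),np.uint8)
    cv2.fillPoly(im,[np.round(((hull(p,pose,h)-[x,y]+.5)*k-.5)*16).astype(np.int32)],255,shift=4)
    return cv2.resize(im,(w,hh),interpolation=cv2.INTER_AREA)/255.
init={'A':(514,-170),'B':(602,-328),'C':(461,-337)}
out={}
for k in 'ABC':
    rois=[]
    for v in 'ts':
        x,y,w,h=cv2.boundingRect(M[k+v].astype(np.uint8)); rois.append((x-8,y-8,w+16,h+16))
    def cost(q,views=(0,1)):
        c=0
        for i in views:
            x,y,w,h=rois[i]; m=M[k+'ts'[i]][y:y+h,x:x+w]; c+=np.abs(rend((t,s)[i],(q[0],q[1],q[2]),q[3],rois[i])-m).sum()/m.sum()
        return c
    res=[]
    for y0 in np.radians([-40,-20,0,20,40]):
        for h0 in(60,80,100):
            r=minimize(lambda q:cost((q[0],q[1],q[2],h0)),[*init[k],y0],method='Nelder-Mead',options=dict(initial_simplex=np.array([[*init[k],y0]]*4)+np.vstack([np.zeros(3),np.diag([5,5,.15])]),maxiter=200))
            res.append((r.fun,h0,r.x))
    res.sort(key=lambda r:r[0])
    for r in res[:1]+[min((q for q in res if q[1]==hh),key=lambda q:q[0]) for hh in(60,80,100)]: print(k,round(r[0],3),r[1],r[2].round(2),round(np.degrees(r[2][2]),1))
    out[k]=res[0]
pickle.dump(out,open('feetfit.pkl','wb'))
def ed(h,ins=3):
    c=[(-1,-1),(1,-1),(1,1),(-1,1)];E=[]
    for i in range(4):
        a_,b_=c[i],c[(i+1)%4]
        for z,n in((0,0),(h-15,0),(h,ins)): E.append(((a_[0]*(20-n),a_[1]*(32-n),z),(b_[0]*(20-n),b_[1]*(32-n),z)))
        E.append(((a_[0]*20,a_[1]*32,0),(a_[0]*20,a_[1]*32,h-15)))
    return E
o=out['C']; draw(t,ed(o[1]),o[2],'ct.png',(345,205,60,60),8);draw(s,ed(o[1]),o[2],'cs.png',(260,230,60,60),8)
cv2.imwrite('pics/c.png',np.hstack([cv2.imread('pics/ct.png'),cv2.imread('pics/cs.png')])[:,:800] if 0 else cv2.resize(np.hstack([cv2.imread('pics/ct.png'),cv2.imread('pics/cs.png')]),(800,400)))
E
python3 p4.py
```

```text
A 0.163 60 [ 5.2177e+02 -1.6103e+02 -1.3000e-01] -7.6
A 0.163 60 [ 5.2177e+02 -1.6103e+02 -1.3000e-01] -7.6
A 0.313 80 [ 5.2129e+02 -1.6151e+02 -1.3000e-01] -7.2
A 0.465 100 [ 5.2100e+02 -1.6152e+02 -1.3000e-01] -7.4
B 0.15 100 [ 6.0463e+02 -3.2606e+02  1.9000e-01] 10.7
B 0.541 60 [ 6.0575e+02 -3.2601e+02  1.6000e-01] 9.0
B 0.294 80 [ 6.0563e+02 -3.2631e+02  1.6000e-01] 9.3
B 0.15 100 [ 6.0463e+02 -3.2606e+02  1.9000e-01] 10.7
C 0.244 80 [ 462.23 -341.84    0.6 ] 34.1
C 0.324 60 [ 462.16 -341.44    0.57] 32.5
C 0.244 80 [ 462.23 -341.84    0.6 ] 34.1
C 0.485 100 [ 461.26 -338.86    0.53] 30.5
```

View pics/c.png

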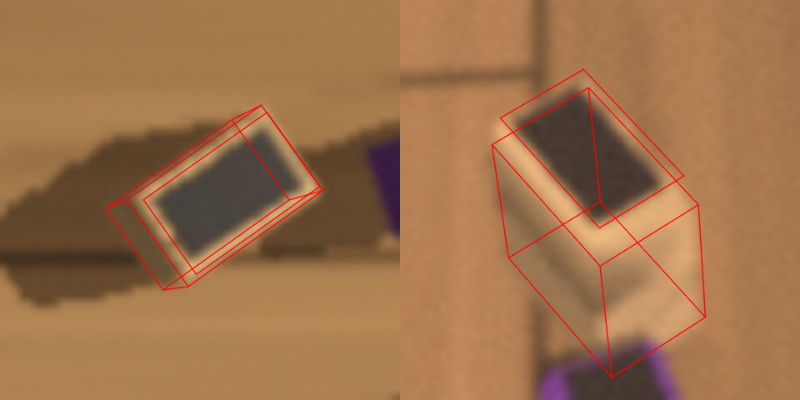

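```bash
cat > p5.py <<'E'
from fit import *
M,t,s=pickle.load(open('feet.pkl','rb'))
Rs=[]
for p,uv in((t,(379.2,233.8)),(s,(288,253.2))):
    x,y=map(int,uv); L=p['frame'][y-22:y+23,x-22:x+23].astype(int)
    # felt: dark and not purple
    d=((L.sum(2)<260)&(abs(L[:,:,0]-L[:,:,2])<40)&(L[:,:,0]-L[:,:,1]<25)).astype(np.uint8)
    n,lab,st,ce=cv2.connectedComponentsWithStats(d); i=lab[22,22]; m=lab==i
    w=m; c=ce[i]+[x-22,y-22]; P=onz(p,c,80)
    cnt=np.argwhere(m)[:,::-1]+[x-22,y-22]; G=np.array([onz(p,q,80)[:2] for q in cnt]); C=np.cov(G.T); e,v=np.linalg.eigh(C); ax=v[:,1]
    print(i,m.sum(),c,P.round(1),'size',np.sqrt(12*e).round(1),'yaw y-axis',np.degrees(np.arctan2(-ax[0],ax[1]))%180)
# same for fitted purple etc: none
E
python3 p5.py
```

```text
1 189 [378.57671958 233.45502646] [ 462.3 -340.    80. ] size [24.5 49. ] yaw y-axis 32.79841157516481
1 183 [287.66666667 252.79781421] [ 461.  -345.3   80. ] size [23.5 48.2] yaw y-axis 32.27159943998881
```

```bash
cat > mv.py <<'E'
import sys,numpy as np
from station import ctrl
def shift(x,y,z,yaw):
    o=ctrl.get_obs(); p=o['ee_pos']; w=np.radians(o['eef_rot'][2]); from scipy.spatial.transform import Rotation as Ro
    R=Ro.from_euler('xyz',o['eef_rot'],degrees=True).as_matrix(); d=R.T@(np.array([x,y,z])-p)
    t=(o['eef_rot'][2]-yaw+180)%360-180
    print('t',round(o['t'],2),'pos',p.round(2),'rot',np.round(o['eef_rot'],2),'F',o['force'].round(1),'open',round(o['opening'],1)); print('shift m',(d/1000).round(4),'turn',round(t,2))
if __name__=='__main__': shift(*map(float,sys.argv[1:]))
E
python3 mv.py 462 -342 190 122.5
```

```text
t 1.7 pos [174.48 521.61 222.52] rot [179.99  -0.   161.5 ] F [ 0.6 -0.5 -0. ] open 94.3
shift m [-0.5466 -0.7278  0.0324] turn 39.0
```

>>> {"op": "arm_command", "data": {
  "steps": [
    [[-0.137, -0.182, 0, 10], [-0.273, -0.364, 0, 20], [-0.41, -0.546, 0.01, 30], [-0.5466, -0.7278, 0.02, 39], [-0.5466, -0.7278, 0.0324, 39], [-0.5466, -0.7278, 0.0324, 39], [-0.5466, -0.7278, 0.0324, 39], [-0.5466, -0.7278, 0.0324, 39], [-0.5466, -0.7278, 0.0324, 39], [-0.5466, -0.7278, 0.0324, 39]]
  ],
  "gripper": 0,
  "force": 45
}}

```text
t: 2.95
ee_pos: [372.1, -73.2, 203.3]
eef_rot: [179.9, 0.1, 122.5]
force: [1.2, 0.3, -0.9]
opening: 94.1
```

```bash
python3 mv.py 462 -342 150 122.5
```

```text
t 2.95 pos [372.07 -73.18 203.3 ] rot [1.7991e+02 7.0000e-02 1.2246e+02] F [ 1.2  0.3 -0.9] open 94.1
shift m [-0.275  -0.0685  0.0535] turn -0.04
```

>>> {"op": "arm_command", "data": {
  "steps": [
    [[-0.06, -0.015, 0.01, 0], [-0.12, -0.03, 0.02, 0], [-0.18, -0.045, 0.03, 0], [-0.23, -0.058, 0.04, 0], [-0.275, -0.0685, 0.0535, 0], [-0.275, -0.0685, 0.0535, 0], [-0.275, -0.0685, 0.0535, 0]]
  ]
}}

```text
t: 3.82
ee_pos: [461.9, -341.4, 150.0]
eef_rot: [179.9, 0.0, 122.5]
force: [0.2, 0.5, 0.3]
opening: 93.8
```

```bash
python3 mv.py 462 -342 48 122.5; python3 - <<'E'
from h import *
from fit import *
# predicted foot edges & tcp/fingertips at obs
o=ctrl.get_obs(); y=np.radians(o['eef_rot'][2]); x0=o['ee_pos']
ty=np.array([np.sin(y),-np.cos(y),0])
ims=[]
for n in('top','side'):
    p=grab(n,n+'1.png'); 
    tips=[x0+s*47*ty+[0,0,-17] for s in(-1,1)]
    uv=proj(p,tips); c=uv.mean(0).astype(int); x,yy=c-[40,30]
    im=cv2.resize(p['frame'][yy:yy+60,x:x+80,::-1],None,fx=5,fy=5,interpolation=2)
    for q in list(uv)+[proj(p,x0)[0]]: q=((q-[x,yy]+.5)*5).astype(int); cv2.circle(im,tuple(map(int,q)),3,(0,0,255),-1)
    ims.append(im); print(n,x,yy)
cv2.imwrite('pics/g1.png',np.hstack(ims))
E
```

```text
t 3.83 pos [ 461.87 -341.44  150.  ] rot [1.7989e+02 1.0000e-02 1.2246e+02] F [0.2 0.5 0.3] open 93.8
shift m [-0.0005 -0.0004  0.102 ] turn -0.04
top 343 202
side 246 206
```

View pics/g1.png

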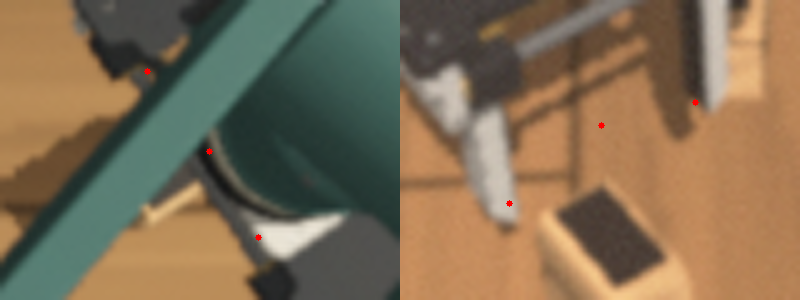

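>>> {"op": "arm_command", "data": {
  "steps": [
    [[0, 0, 0.03, 0], [0, 0, 0.06, 0], [0, 0, 0.085, 0], [0, 0, 0.102, 0], [0, 0, 0.102, 0]]
  ]
}}

```text
t: 4.55
ee_pos: [462.0, -339.9, 48.4]
eef_rot: [179.9, 0.0, 122.6]
force: [-0.5, 0.9, 0.6]
opening: 93.9
```

>>> {"op": "arm_command", "data": {
  "steps": [
    [[0, 0, 0, 0], [0, 0, 0, 0], [0, 0, 0, 0], [0, 0, 0, 0], [0, 0, 0, 0], [0, 0, 0, 0]]
  ],
  "gripper": 1,
  "force": 45
}}

```text
t: 5.3
ee_pos: [461.7, -340.1, 48.4]
eef_rot: [179.9, 0.0, 122.6]
force: [0.2, -1.2, 1.4]
opening: 39.8
```

>>> {"op": "arm_command", "data": {
  "steps": [
    [[0, 0, -0.03, 0], [0, 0, -0.08, 0], [0, 0, -0.12, 0], [0, 0, -0.12, 0], [0, 0, -0.12, 0]]
  ]
}}

```text
t: 5.92
ee_pos: [461.0, -339.5, 166.6]
eef_rot: [180.0, -0.1, 122.6]
force: [0.4, -0.1, -1.3]
opening: 39.6
```

```bash
python3 mv.py 543.5 55 168 107
```

```text
t 5.92 pos [ 460.98 -339.54  166.64] rot [ 1.7997e+02 -1.2000e-01  1.2257e+02] F [ 0.4 -0.1 -1.3] open 39.6
shift m [ 0.2881  0.282  -0.0006] turn 15.57
```

>>> {"op": "arm_command", "data": {
  "steps": [
    [[0.041, 0.04, 0, 2], [0.082, 0.08, 0, 4], [0.123, 0.12, 0, 6], [0.164, 0.16, 0, 9], [0.205, 0.2, 0, 12], [0.246, 0.24, 0, 14], [0.288, 0.282, -0.0006, 15.57], [0.288, 0.282, -0.0006, 15.57], [0.288, 0.282, -0.0006, 15.57], [0.288, 0.282, -0.0006, 15.57]]
  ]
}}

```text
t: 7.18
ee_pos: [543.0, 53.5, 166.8]
eef_rot: [-179.9, -0.1, 106.9]
force: [0.5, -0.1, -0.6]
opening: 39.7
```

```bash
python3 mv.py 543.5 55 168 107; python3 - <<'E'
from h import *
ims=[]
for n in('top','side'):
    p=grab(n,n+'2.png'); o=ctrl.get_obs()
    c=proj(p,o['ee_pos']-[0,0,60])[0].astype(int); x,yy=c-[40,30]
    im=cv2.resize(p['frame'][yy:yy+60,x:x+80,::-1],None,fx=5,fy=5,interpolation=2)
    ims.append(im); print(n,x,yy)
cv2.imwrite('pics/g2.png',np.hstack(ims))
E
```

```text
t 7.17 pos [542.96  53.55 166.85] rot [-1.7987e+02 -1.4000e-01  1.0689e+02] F [ 0.5 -0.1 -0.6] open 39.7
shift m [ 0.0012  0.0009 -0.0012] turn -0.11
top 179 171
side 274 104
```

View pics/g2.png

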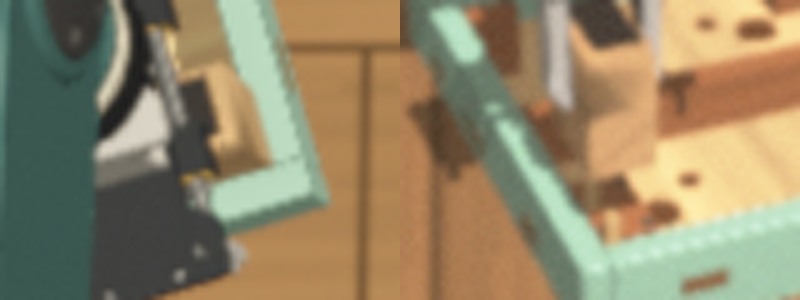

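```bash
cat > ov.py <<'E'
from fit import *
import sys
def fe(h=80,ins=3,z0=0):
    c=[(-1,-1),(1,-1),(1,1),(-1,1)];E=[]
    for i in range(4):
        a_,b_=c[i],c[(i+1)%4]
        for z,n in((0,0),(h-15,0),(h,ins)): E.append(((a_[0]*(20-n),a_[1]*(32-n),z+z0),(b_[0]*(20-n),b_[1]*(32-n),z+z0)))
        E.append(((a_[0]*20,a_[1]*32,z0),(a_[0]*20,a_[1]*32,h-15+z0)))
    return E
def line(im,p,E,pose,x,y,sc,col):
    for A,B in E:
        q=(proj(p,T(pose,[A,B]))-[x,y]+.5)*sc-.5
        cv2.line(im,tuple(int(v*16) for v in q[0]),tuple(int(v*16) for v in q[1]),col,1,cv2.LINE_AA,4)
def plE(): 
    c,s=None,None
    E=[(a,b),(a,d),(a,a0),(a0,b0),(a0,d0)]
    for sy in(-17,17):
        for o in(-5,5): E+=[((o,sy,60),(o,sy,80))]
    return E
E
cat > o1.py <<'E'
from ov import *
t=load('top2.png');s=load('side2.png')
tcp=np.array([542.96,53.55,166.85]); yaw=np.radians(16.89)
off=-1.75; fp=[tcp[0]-np.sin(yaw)*off,tcp[1]+np.cos(yaw)*off,yaw]
z0=166.85-48.4
for n,p,c,pl in(('t',t,(195,165,60,56),[545.1,56.4,.2986]),('s',s,(295,95,60,70),[541.5,54,.29])):
    x,y,w,h=c; sc=9 if n=='t' else 8
    im=cv2.resize(p['frame'][y:y+h,x:x+w,::-1],None,fx=sc,fy=sc,interpolation=2)
    raw=im.copy()
    line(im,p,fe(80,3,z0),fp,x,y,sc,(0,0,255)); line(im,p,plE(),pl,x,y,sc,(255,0,0))
    cv2.imwrite('pics/o1%s.png'%n,im)
E
python3 o1.py
```

```text
(no output)
```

View pics/o1t.png

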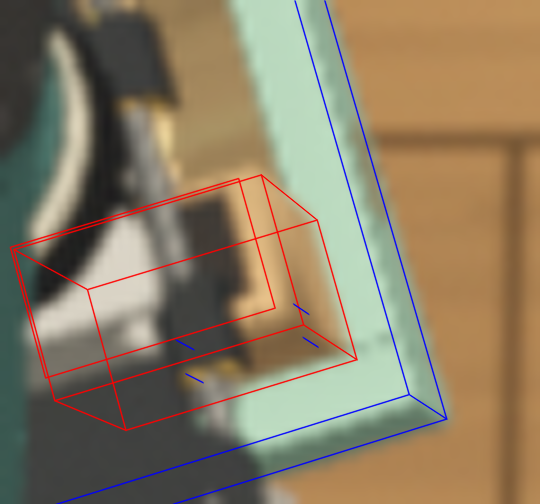

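View pics/o1s.png

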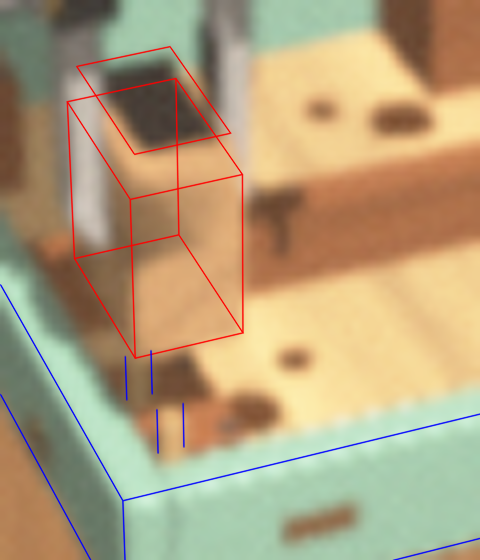

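```bash
python3 - <<'E'
from fit import *
t=load('top2.png');f=t['frame'][175:215,205:250,::-1]; t0=load('top0.png')['frame'][175:215,205:250,::-1]
g=lambda f: cv2.resize(np.clip((f.astype(float)/255)**0.8*255,0,255).astype(np.uint8),None,fx=8.5,fy=8.5,interpolation=cv2.INTER_NEAREST)
cv2.imwrite('pics/z.png',np.hstack([g(f),g(t0)]))
E
```

```text
(no output)
```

View pics/z.png

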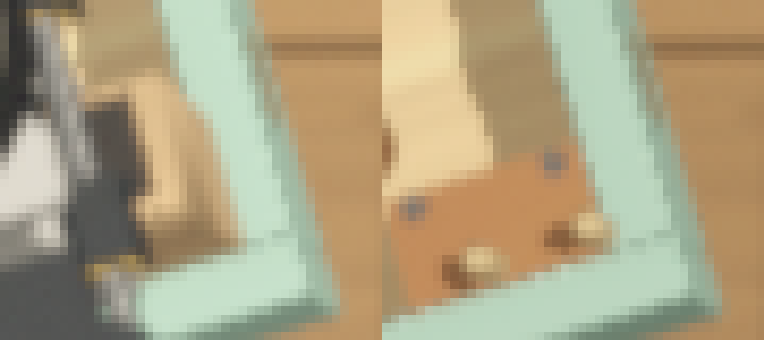

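```bash
cat > o2.py <<'E'
from ov import *
t=load('top2.png');s=load('side2.png'); t0=load('top0.png'); s0=load('side0.png')
z0=166.85-48.4; yaw=np.radians(16.89); init=[543.5,51.9,yaw]
L=-20;R=20;N=-32
es=[((L,N,z0),(R,N,z0)),((R,N,z0),(R,N,z0+62)),((L,N,z0),(L,N,z0+40))]
et=[((L,N,z0),(R,N,z0)),((R,N,z0),(R,N,z0+62))]
qs,i=icp([s],[es],init,W=2.5);print('side',qs.round(2),i.tolist())
# yaw fixed translation-only via mean residual: print at fixed yaw
qt,i=icp([t],[et],[545.7,54.2,yaw],W=2.5);print('top',qt.round(2),i.tolist())
def both(p,x,y,w,h,sc,E,pose,fn):
    im=cv2.resize(p['frame'][y:y+h,x:x+w,::-1],None,fx=sc,fy=sc,interpolation=cv2.INTER_NEAREST); r=im.copy()
    for e,q,c in zip(E,pose,((0,0,255),(255,0,0))): line(im,p,e,q,x,y,sc,c)
    cv2.imwrite('pics/'+fn,np.hstack([r,im]))
both(s,300,100,32,45,12,[fe(80,3,z0)],[qs],'q1.png')
both(t,205,175,32,36,12,[fe(80,3,z0)],[qt],'q2.png')
both(s0,300,130,32,45,12,[plE()],[[541.5,54,.295]],'q3.png')
both(t0,205,175,42,40,9,[plE()],[[545.1,56.4,.2986]],'q4.png')
E
python3 o2.py
```

```text
side [5.4236e+02 4.9000e+01 3.6000e-01] [[73.0, 0.18695686113913937]]
top [5.4708e+02 5.4780e+01 2.7000e-01] [[50.0, 0.19443995061169167]]
```

View pics/q1.png

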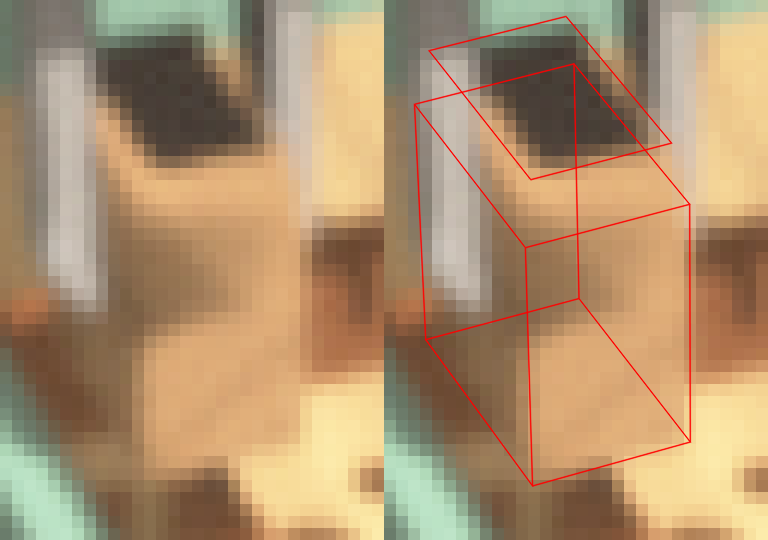

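View pics/q2.png

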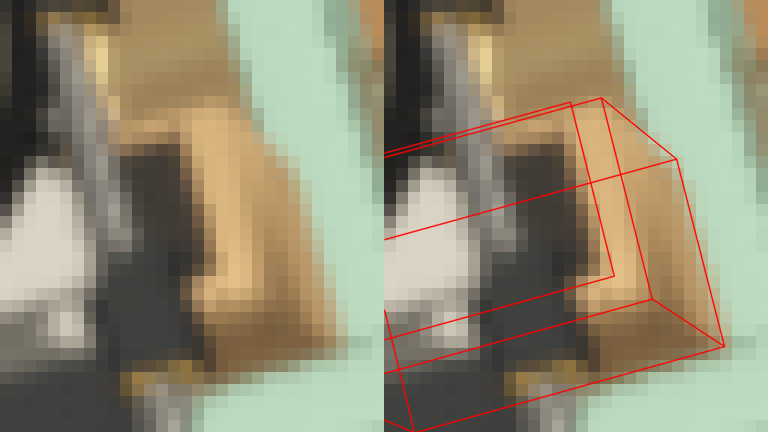

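View pics/q3.png

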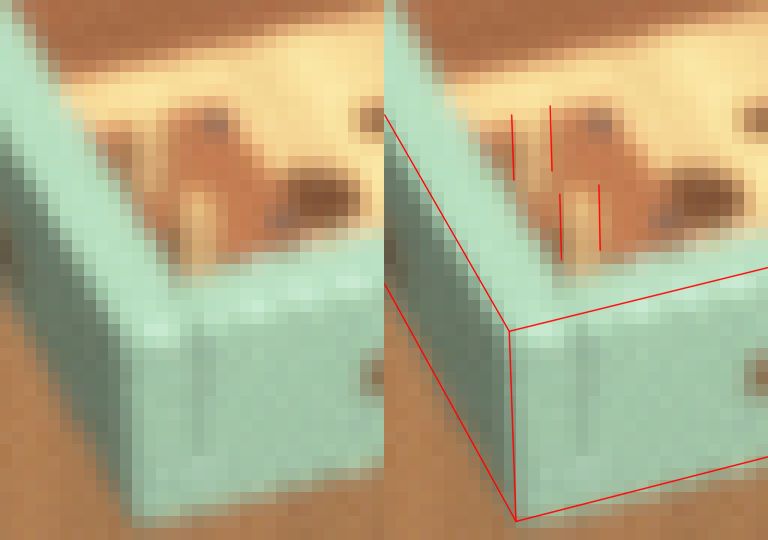

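View pics/q4.png

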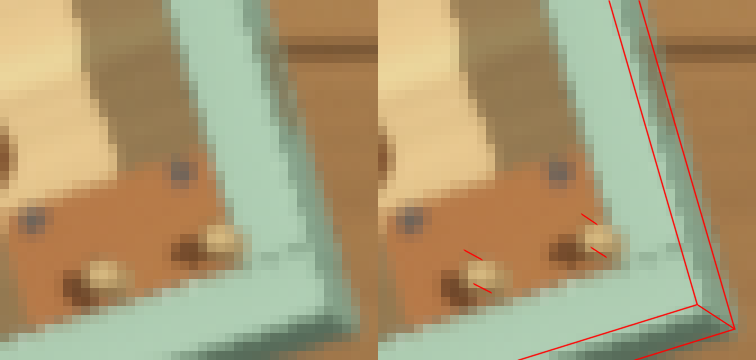

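```bash
python3 - <<'E'
from ov import *
t=load('top2.png');s=load('side2.png'); z0=166.85-48.4; yaw=np.radians(16.89)
n=np.array([-np.sin(yaw),np.cos(yaw)])
for nm,p,c in(('side',s,(318.04,137.67)),('top',t,(230.5,195.3))):
    m=onz(p,c,z0)[:2]; print(nm,'foot centre',(m+32*n).round(1))
for nm,p,cs in(('side',s,[(311.6,139.0),(324.7,136.3)]),('top',t,[(228.25,187.4),(232.8,203.25)])):
    print(nm,[onz(p,c,z0)[:2].round(1) for c in cs], 'model',T([543.5,51.9,yaw],[(-20,-32,0),(20,-32,0)])[:,:2].round(1))
E
```

```text
side foot centre [543.1  52. ]
top foot centre [546.9  55.5]
side [array([534.2,  16.7]), array([571.4,  26.2])] model [[533.7  15.5]
 [571.9  27.1]]
top [array([575.8,  30.8]), array([536.6,  18.8])] model [[533.7  15.5]
 [571.9  27.1]]
```

```bash
python3 mv.py 541.5 53.5 134 107
```

```text
t 7.28 pos [543.3   53.52 167.55] rot [-1.7995e+02 -1.3000e-01  1.0687e+02] F [ 0.2 -0.2 -1.2] open 39.7
shift m [ 0.0004 -0.0017  0.0336] turn -0.13
```

>>> {"op": "arm_command", "data": {
  "steps": [
    [[0.0004, -0.0017, 0.01, 0], [0.0004, -0.0017, 0.02, 0], [0.0004, -0.0017, 0.03, 0], [0.0004, -0.0017, 0.0336, 0], [0.0004, -0.0017, 0.0336, 0], [0.0004, -0.0017, 0.0336, 0]]
  ]
}}

```text
t: 8.02
ee_pos: [541.8, 53.6, 134.4]
eef_rot: [-180.0, -0.1, 106.9]
force: [0.3, 0.5, -0.9]
opening: 39.9
```

```bash
python3 mv.py 541.5 53.5 128 107; cat > o3.py <<'E'
from ov import *
import sys
k=sys.argv[1]
for n,x,y,w,h in(('side',296,110,34,50),('top',203,172,40,46)):
    p=grab(n,n+k+'.png'); im=cv2.resize(p['frame'][y:y+h,x:x+w,::-1],None,fx=10,fy=10,interpolation=cv2.INTER_CUBIC)
    cv2.imwrite('pics/v%s_%s.png'%(n,k),im)
E
python3 o3.py 3
```

```text
t 8.03 pos [541.82  53.57 134.39] rot [-1.8000e+02 -1.1000e-01  1.0688e+02] F [ 0.3  0.5 -0.9] open 39.9
shift m [ 0.     -0.0003  0.0064] turn -0.12
```

View pics/vside_3.png

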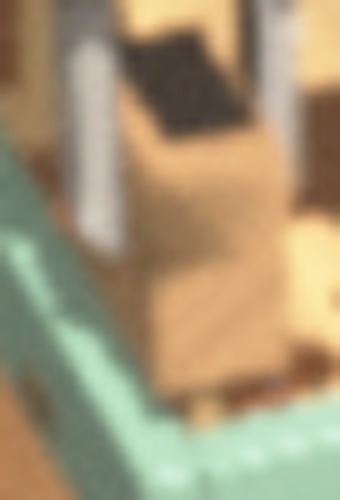

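View pics/vtop_3.png

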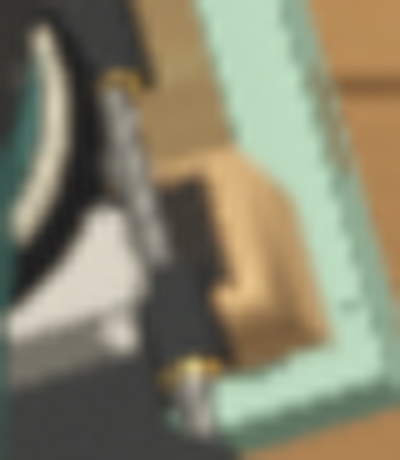

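```bash
python3 - <<'E'
from ov import *
s=load('side3.png');t=load('top3.png'); yaw=np.radians(16.95)
for y in(50,52,54):
    q=proj(s,T([542,y,yaw],[(0,-17,70),(0,17,70)])); q2=proj(s,T([543,y,yaw],[(0,-17,70),(0,17,70)])); print('side dowel cols at x=542',y,q.round(2).tolist(),'per mm',(q2-q).round(2).tolist())
z0=134.4-48.4
for pose in([542,52,yaw],):
    print('foot side corners',proj(s,T(pose,[(-20,-32,z0),(20,-32,z0)])).round(2).tolist(),'per mm x',(proj(s,T([543,52,yaw],[(-20,-32,z0),(20,-32,z0)]))-proj(s,T(pose,[(-20,-32,z0),(20,-32,z0)]))).round(2).tolist())
    print('foot top corners',proj(t,T(pose,[(-20,-32,z0),(20,-32,z0)])).round(2).tolist())
print('meas side corners',(296+15.2-.5,110+39-.5),(296+29-.5,110+36.5-.5))
# column profiles of foot in side at rows near bottom
f=s['frame'].astype(int)
for r in(140,142,144): print(r,[int(v) for v in f[r,306:330].sum(1)])
f0=load('side0.png')['frame'].astype(int)
for r in(142,148,150): print(r,[tuple(map(int,v)) for v in f0[r,308:322]])
E
```

```text
side dowel cols at x=542 50 [[316.11, 148.89], [312.07, 142.24]] per mm [[0.35, -0.02], [0.34, -0.02]]
side dowel cols at x=542 52 [[316.07, 148.46], [312.03, 141.83]] per mm [[0.35, -0.02], [0.34, -0.02]]
side dowel cols at x=542 54 [[316.03, 148.04], [312.0, 141.42]] per mm [[0.35, -0.02], [0.34, -0.02]]
foot side corners [[311.19, 148.61], [324.39, 145.42]] per mm x [[0.35, -0.02], [0.35, -0.02]]
foot top corners [[236.76, 206.77], [232.47, 191.76]]
meas side corners (310.7, 148.5) (324.5, 146.0)
140 [320, 314, 308, 308, 337, 423, 489, 513, 517, 510, 509, 516, 513, 507, 499, 504, 506, 522, 556, 608, 631, 646, 641, 566]
142 [340, 329, 315, 319, 330, 412, 481, 504, 514, 515, 513, 500, 493, 503, 509, 523, 524, 530, 541, 580, 608, 616, 632, 644]
144 [430, 361, 328, 329, 331, 401, 478, 511, 510, 504, 496, 501, 517, 520, 522, 522, 523, 514, 466, 428, 416, 433, 485, 567]
142 [(178, 158, 127), (180, 129, 91), (177, 127, 86), (198, 155, 106), (219, 174, 120), (210, 159, 108), (195, 135, 88), (198, 129, 88), (193, 122, 81), (196, 126, 83), (192, 124, 81), (198, 130, 86), (215, 148, 99), (231, 178, 121)]
148 [(185, 224, 194), (186, 224, 192), (183, 216, 183), (173, 179, 148), (180, 142, 107), (180, 122, 83), (180, 129, 86), (204, 161, 110), (221, 179, 124), (218, 169, 115), (206, 148, 98), (196, 128, 84), (196, 125, 81), (193, 126, 86)]
150 [(188, 225, 195), (184, 223, 192), (182, 221, 190), (182, 219, 187), (176, 198, 167), (158, 149, 121), (151, 121, 87), (186, 148, 102), (210, 168, 115), (208, 164, 112), (196, 140, 95), (195, 131, 90), (194, 135, 95), (190, 142, 106)]
```

>>> {"op": "arm_command", "data": {
  "steps": [
    [[0, 0, 0.003, 0], [0, 0, 0.006, 0], [0, 0, 0.009, 0], [0, 0, 0.011, 0], [0, 0, 0.011, 0]]
  ]
}}

```text
t: 8.75
ee_pos: [541.5, 53.6, 123.1]
eef_rot: [-180.0, -0.1, 106.9]
force: [-0.9, 0.0, -2.0]
opening: 39.7
```

>>> {"op": "arm_command", "data": {
  "steps": [
    [[0, 0, 0.002, 0], [0, 0, 0.004, 0], [0, 0, 0.006, 0], [0, 0, 0.008, 0], [0, 0, 0.008, 0]]
  ]
}}

```text
t: 9.38
ee_pos: [541.5, 53.6, 114.8]
eef_rot: [-179.9, -0.1, 106.9]
force: [-0.0, 0.5, -1.5]
opening: 39.5
```

>>> {"op": "arm_command", "data": {
  "steps": [
    [[0, 0, 0.002, 0], [0, 0, 0.004, 0], [0, 0, 0.005, 0], [0, 0, 0.006, 0], [0, 0, 0.006, 0]]
  ]
}}

```text
t: 10.0
ee_pos: [541.5, 53.6, 108.6]
eef_rot: [-179.9, -0.1, 106.9]
force: [-0.3, 0.4, -2.1]
opening: 39.6
```

>>> {"op": "arm_command", "data": {
  "steps": [
    [[0, 0, 0.0005, 0], [0, 0, 0.001, 0], [0, 0, 0.001, 0]]
  ]
}}

```text
t: 10.38
ee_pos: [541.5, 53.6, 108.5]
eef_rot: [-180.0, -0.1, 106.9]
force: [-2.8, 0.4, 4.8]
opening: 39.5
```

```bash
python3 o3.py 4; python3 mv.py 541.5 53.6 108 107
```

```text
t 10.47 pos [541.44  53.64 108.43] rot [-1.7996e+02 -1.2000e-01  1.0688e+02] F [-3.7  0.4  5.6] open 39.6
shift m [-0.0001  0.      0.0004] turn -0.12
```

View pics/vside_4.png

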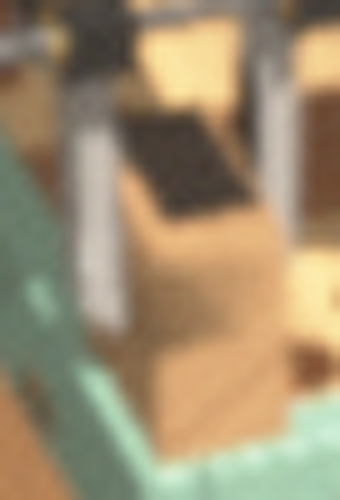

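View pics/vtop_4.png

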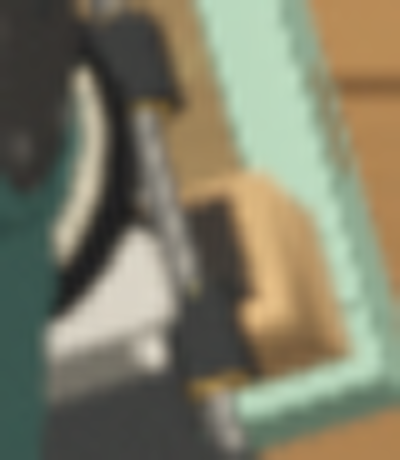

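>>> {"op": "arm_command", "data": {
  "steps": [
    [[0, 0, 0.001, 0], [0, 0, 0.0014, 0], [0, 0, 0.0017, 0], [0, 0, 0.0017, 0], [0, 0, 0.0017, 0], [0, 0, 0.0017, 0]]
  ]
}}

```text
t: 11.22
ee_pos: [541.4, 53.7, 108.4]
eef_rot: [-180.0, -0.1, 106.9]
force: [-5.7, 0.2, 7.6]
opening: 39.7
```

```bash
python3 - <<'E'
from h import *
for i in range(4):
    ctrl.grab_frame('side'); o=ctrl.get_obs(); print(o['t'],o['force'].round(1),o['ee_pos'].round(2),round(o['opening'],1),o['wrist_torque'].round(2))
E
```

```text
11.275 [-5.4  0.4  8.6] [541.42  53.65 108.4 ] 40.2 [-0.14  1.   -0.06]
11.325 [-5.6  1.4  8.8] [541.44  53.64 108.43] 39.4 [-0.18  1.02 -0.11]
11.375 [-5.4  1.   9. ] [541.42  53.64 108.4 ] 39.6 [-0.13  1.03 -0.05]
11.425 [-4.7  1.1  8.2] [541.41  53.64 108.4 ] 39.9 [-0.11  1.04 -0.07]
```

>>> {"op": "arm_command", "data": {
  "steps": [
    [[0, -0.0005, 0.0017, 0], [0, -0.0005, 0.0022, 0], [0, -0.0005, 0.0025, 0], [0, -0.0005, 0.0025, 0], [0, -0.0005, 0.0025, 0], [0, -0.0005, 0.0025, 0]]
  ]
}}

```text
t: 12.18
ee_pos: [541.3, 53.7, 108.4]
eef_rot: [179.9, -0.1, 106.9]
force: [-5.9, 1.6, 10.8]
opening: 39.8
```

```bash
python3 - <<'E'
from h import *
for i in range(4):
    ctrl.grab_frame('side'); o=ctrl.get_obs(); print(o['t'],o['force'].round(1),o['ee_pos'].round(2),round(o['opening'],1),o['wrist_torque'].round(2),o['eef_rot'].round(2))
E
```

```text
12.225 [-5.4  1.2  9.9] [541.32  53.66 108.37] 39.4 [-0.11  1.12 -0.06] [ 1.7990e+02 -8.0000e-02  1.0689e+02]
12.275 [-5.6  1.2 10.3] [541.33  53.65 108.37] 39.9 [-0.12  1.11 -0.02] [ 1.7990e+02 -7.0000e-02  1.0689e+02]
12.325 [-4.7  1.3 11.4] [541.32  53.65 108.39] 39.7 [-0.06  1.12 -0.05] [ 1.7990e+02 -7.0000e-02  1.0689e+02]
12.375 [-4.7  0.8 10.8] [541.31  53.65 108.37] 39.6 [-0.11  1.12 -0.02] [ 1.7990e+02 -7.0000e-02  1.0689e+02]
```

>>> {"op": "arm_command", "data": {
  "steps": [
    [[0, -0.001, 0.0025, 0], [0, -0.001, 0.0031, 0], [0, -0.001, 0.0036, 0], [0, -0.001, 0.0036, 0], [0, -0.001, 0.0036, 0], [0, -0.001, 0.0036, 0]]
  ]
}}

```text
t: 13.12
ee_pos: [541.2, 53.6, 108.4]
eef_rot: [179.7, -0.0, 106.9]
force: [-5.2, 1.2, 14.5]
opening: 39.6
```

```bash
python3 o3.py 5; python3 - <<'E'
from h import *
for i in range(6):
    ctrl.grab_frame('side'); o=ctrl.get_obs(); print(o['t'],o['force'].round(1),o['ee_pos'].round(2),round(o['opening'],1),o['wrist_torque'].round(2),o['eef_rot'].round(2))
E
```

```text
13.275 [-4.8  0.7 14.4] [541.2   53.62 108.38] 39.7 [-0.02  1.47 -0.08] [ 1.7971e+02 -3.0000e-02  1.0690e+02]
13.325 [-5.5  1.7 14.4] [541.2   53.6  108.38] 39.5 [-0.07  1.44  0.02] [ 1.7971e+02 -3.0000e-02  1.0690e+02]
13.375 [-5.4  0.7 14.3] [541.19  53.61 108.36] 39.7 [-0.07  1.43 -0.04] [ 1.7971e+02 -3.0000e-02  1.0690e+02]
13.425 [-5.4  1.5 13.3] [541.2  53.6 108.4] 39.9 [-0.16  1.5  -0.06] [ 1.7971e+02 -3.0000e-02  1.0690e+02]
13.475 [-5.5  1.  15. ] [541.21  53.61 108.38] 39.4 [-0.1   1.4  -0.06] [ 1.7971e+02 -3.0000e-02  1.0690e+02]
13.525 [-5.1  1.3 13.7] [541.18  53.61 108.35] 39.8 [-0.06  1.48  0.01] [ 1.7972e+02 -3.0000e-02  1.0690e+02]
```

View pics/vside_5.png

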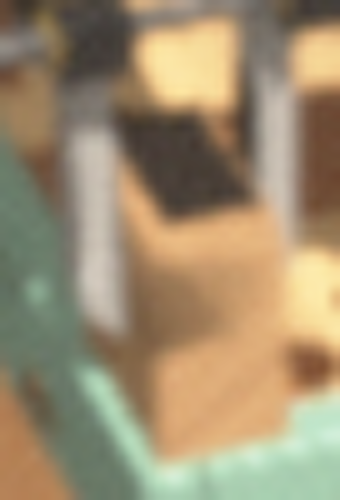

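View pics/side5.png

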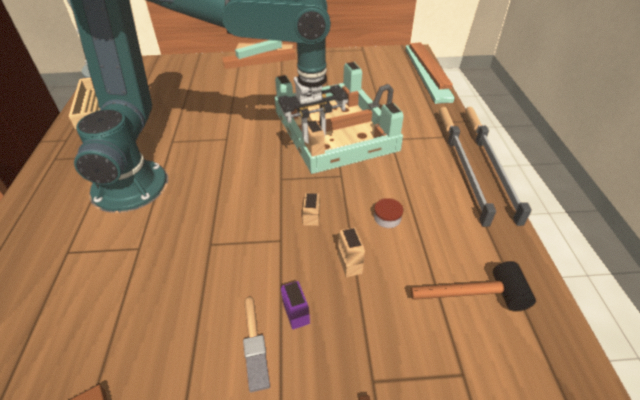

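The side view shows the foot flush on the frame at about (317, 150). The other feet, tin and brush are where they started. The force is steady at about 14 N plus the foot's weight, so I'm handing in.

```bash
python3 -c "
from station import ctrl
print(ctrl.job_done())"
```

```text
the job is handed in; nothing more can be done
None
```

The 80 mm foot is on the two dowels and sits flush on the frame. I handed the job in at about 13.5 s, still gripping it and pressing down. No verdict is reported, so the result rests on my own last checks.

- **Choosing the foot:** I fitted box models to the loose feet in both camera views. The lower-left one, next to the purple look-alike, fitted 80 mm best, and the other two fitted 60 and 100 mm. I gripped it across its 40 mm side, with the grip force set to 45 N.
- **Seating:** It slid down the last 20 mm with almost no side force. It stopped at tool height 108.4 mm, exactly the frame height plus the 48.4 mm between tool and underside when I gripped it, so it is flush and did not slip.
- **Final push:** The vertical force held at about 14 N, or roughly 15 N on the frame with the foot's weight. The opening was 39.7 mm and the pose was still.
- **Bystanders:** In the last side picture the other two feet, the tin and the brush look unmoved. I judged that by eye and did not measure it.

**Checks that disagreed:**
- The two cameras differed by 2–4 mm on the seat and foot positions. I relied on how the foot lined up with the dowels in each picture, and the easy slide down supports that.
- A sideways force of about 5 N along world x stayed while pressing. Shifting the tool 0.5–1 mm did not remove it.

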